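# Fit the flywheel, run the engine base out to the gauge and hold it

### The job

Fit the square-bored flywheel onto the square shaft of the black base plate, fully down on its collar, while the plate is still in on the riser. Then take the plate by its grip block and slide it straight out over the riser's edge until its outer end is level with the pointer of the gauge, keeping it flat, square to the riser and off the gauge. With the wheel on it, it would now tip over, so finish while still holding the grip block; never let the plate tip, and leave the other things on the table where they are.

Things in the scene. Friction and masses are not known exactly. Their poses are not given: they have to be found in the camera images.
- stand: Fixed aluminium riser (an upturned channel) with a flat top, 130 wide (its x) x 220 long (its y) x 60 mm high. Origin: centre of its underside on the table. Its outer edge, over which the plate is slid out, is at its own y = -110 mm; outward is its -y.
- plate: Loose black base plate lying on the riser, 110 (its x) x 240 (its y) x 12 mm thick, about 0.45 kg. Origin: centre of its underside. Outer end at its y = -120 mm, square shaft on top at y = -75, grip block on top at y = +95. It starts overhanging the riser's outer edge by 5 to 25 mm, stable even with the wheel on; with the wheel on and its end at the gauge it tips unless held.
- plate_grip (a point): Centre of the plate's grip block: an upright aluminium block 20 x 20 mm, 44 mm high (22 mm above and below this point), standing on the plate's top. Axes are the plate's.
- shaft_top (a point): Centre of the tip of the plate's upright steel shaft: 14 x 14 mm square, sides along the plate's x and y; the last 5 mm taper to 10 x 10 mm. The tip is 44 mm above the plate's top; a collar 26 x 26 x 4 mm at its foot, on which the seated wheel rests. Axes are the plate's.
- plate_corner (a point): Top corner of the plate's outer end on the gauge's side (plate x = +55, y = -120 mm). Axes are the plate's.
- wheel_center (a point): Centre, 22 mm above the underside, of the loose steel flywheel, about 0.5 kg, lying flat: a round disc 84 mm across, 10 mm thick, with a square hub 30 x 30 mm rising from its middle to 44 mm above the underside. A square bore 15.6 x 15.6 mm runs right through, sides along the hub's and this frame's x and y; z up. Fits in any quarter turn. Seated, this point is 18 mm below the shaft's tip.
- mark (a point): Top of the tip of the gauge's pointer: a 3 mm thin dark finger on a slim fixed post (75 mm high, foot 36 mm square), about level with the plate's top, 22 mm off the plate's side, 105 to 135 mm outward of the riser's outer edge. Axes parallel to the riser's; the post is on its +x side. The plate's end is at the mark when plate_corner has y = 0 in this frame.
- gauge: The fixed gauge itself. Origin: on the table straight below the pointer's tip; the tip is 72 mm up.
- spacer: Bystander: loose aluminium ring with a round hole, 60 mm across, 16 mm high. Origin: centre of its underside.
- tube: Bystander: loose clear sample jar with a blue cap, 32 mm across, 70 mm high, standing. Origin: centre of its underside.
- driver: Bystander: loose screwdriver 160 mm long, lying on the table. Origin: its middle, on the table; x along its length.
- module: Bystander: loose black circuit module 70 x 100 x 24 mm. Origin: centre of its underside.
Mind the look-alikes: they are no part of the job. Leave any orange look-alike of the gauge alone.

How it is judged:
By the outcome, as a careful person would: the job done as asked, in the order asked, and still so for the second after the job is handed in, while the arm keeps its last pose, push and grip.
It also fails if it takes over 61 s, if anything falls off the work surface, if the arm or the gripper's body presses on something with over 40 N, if the wrist force passes 120 N, or if a joint passes its speed limit or range.

### The arm

A 6-joint arm with a two-finger parallel gripper is mounted at the origin on the work surface. World frame = base frame: x ahead of the robot, y to its left, z up, the work surface at z = 0. Lengths are in m, angles in rad, forces in N, time in s.
With the tool pointing down it reaches from about 0.375 to 0.925 m from the base axis. Payload 5.7 kg.
Tool frame: the origin (TCP) lies midway between the tips of the shut fingers; the grasp point (between the pads) lies 19 mm behind it; z points along the fingers, x is the direction in which the jaws open and shut, and the axes are right-handed (so a half turn about z gives the same grasp; the last joint's range is limited). The gripper opens to 88 mm and grips with 3 to 60 N. Pads are 20 mm wide; open, the fingers measure 115 mm over their backs; the gripper's body (75 mm by 178 mm) begins 61 mm behind the grasp point.
Start: joints at [-1.336, 0.359, 1.51, -0, 1.272, -0.115], TCP at [0.206, -0.564, 0.223] pointing down, gripper open.
Joint ranges: [-2.97, 2.97], [-1.01, 2.36], [0.21, 2.38], [-0.96, 4.11], [0.2, 2.71], [-2.98, 2.98]. Speed limits (rad/s): [2.39, 2.39, 3.14, 3.14, 3.14, 3.14].

### API

Orientations are given as a unit quaternion [x, y, z, w].
In Python, from bench import move_ptp, servo_line, goto_joints, move_gripper, sleep, inverse_kinematics, capture, PlanningError, close_job, spot_in, silhouettes, current_clock, current_joint_pos, current_qvel, current_joint_torque, current_position, current_orientation, current_force, current_torque, current_finger_gap gives the robot as it stands. Calls block until the motion is done:
- move_ptp(position, orientation): joint-space move of the TCP to a pose.
- servo_line(position, orientation=None, rate=0.15, contact_N=None): straight line of the TCP; orientation=None keeps the orientation; rate is the mean speed in m/s. With contact_N (N) it stops when the force on the tool has changed by that much, and returns True; else False.
- goto_joints(angles): joint-space move.
- move_gripper(opening): finger opening in m; the grip force is fixed at half the most; returns when the fingers have stopped.
- sleep(seconds).
- inverse_kinematics(position, orientation): joint angles nearest the present ones, or None.
- capture(name): name is "side" or "top"; returns a dict with "image" (384x512x3 uint8, blue, green, red), "range_z" (384x512 float32, m along the optical axis (not along the pixel's ray), 0 where there is no reading), "intrinsics" (3x3 intrinsics, pixels), "R" (3x3) and "t" (3): a world point X has camera coordinates R X + t. Camera axes: x right, y down, z forward; pixel columns grow to the right and rows downward; lengths in m; the calibration is good to about 2 mm. A picture is of the moment at which its call begins.
A pose or a line that the arm cannot do raises PlanningError and nothing moves.
- close_job(): hands the job in, once; it reports no verdict.
Trained networks look in the newest picture that a camera, given by its name, has taken for a name from the list of things; names that differ only in an ending like _2 or _b are one class to them, and where a whole thing is asked for, a point or a joint stands for the part that bears it (a point fixed in the world has none). Each returns a list of dicts, best first, with "conf" (0 to 1); they miss things now and then, are a little off and sometimes report something else, mostly with a low value. They report only what shows in the picture. A call takes as long as a camera call. They do not tell look-alikes from the thing itself.
- spot_in(camera, query): "xy" ([column, row] in pixels, amid what is visible of it).
- silhouettes(camera, query): "region" (384x512 bool, what is visible of it) and "xy" ([column, row] in pixels, amid what is visible of it).
Readings, each from a call of its own:
- current_clock(): time.
- current_joint_pos(): joint angles.
- current_qvel(): joint speeds.
- current_joint_torque(): joint torques, N m.
- current_position(): TCP position.
- current_orientation(): TCP orientation.
- current_force(): force on the tool from outside, world axes, zero at the start.
- current_torque(): the same for the moment, N m.
- current_finger_gap(): finger opening in m.
Only numpy, scipy, OpenCV 4.12 (cv2) and the standard library are available. Lean on these libraries where they do the work, as an engineer would, in place of code of your own. Each camera call takes 0.05 s, during which the arm holds its last target.

## Working session

There is one attempt and no reset: what is moved stays moved. The work goes in short steps, each a Python script; the robot and the scene stay as the last script left them, time stands still between calls to the robot, and variables do not carry over. Pictures are saved under pics/ and viewed, and the job is handed in when it is done.

```bash
ls; mkdir -p pics
python3 - <<'E'
from bench import *
import cv2,numpy as np
for n in("side","top"):
    c=capture(n); cv2.imwrite(f"pics/{n}0.png",c["image"]); np.savez(f"pics/{n}0.npz",**c)
    print(n,c["intrinsics"].tolist(),c["R"].round(4).tolist(),c["t"].round(4).tolist(), (-c["R"].T@c["t"]).round(3))
    for q in["stand","plate","plate_grip","shaft_top","wheel_center","mark","gauge"]:
        print(q,[(np.round(d["xy"]).tolist(),round(d["conf"],2)) for d in spot_in(n,q)][:4])
print(current_clock(),current_orientation())
E
```

```text
pics
side [[473.7055395337311, 0.0, 262.8227929464348], [0.0, 473.7055395337311, 190.18225685654434], [0.0, 0.0, 1.0]] [[-0.9679, -0.2506, -0.0173], [-0.1717, 0.7104, -0.6825], [0.1833, -0.6577, -0.7307]] [0.5768, 0.1878, 1.0279] [0.402 0.687 0.889]
stand [([278.0, 292.0], 0.67)]
plate [([261.0, 270.0], 0.63), ([266.0, 119.0], 0.55)]
plate_grip [([259.0, 270.0], 0.77)]
shaft_top [([259.0, 274.0], 0.83), ([178.0, 269.0], 0.53)]
wheel_center [([332.0, 172.0], 0.6)]
mark [([223.0, 194.0], 0.77), ([219.0, 224.0], 0.73), ([262.0, 197.0], 0.67), ([335.0, 169.0], 0.55)]
gauge [([224.0, 192.0], 0.85), ([221.0, 224.0], 0.56), ([257.0, 201.0], 0.54)]
top [[431.5531591395353, 0.0, 260.93375161253704], [0.0, 431.5531591395353, 186.37948822594515], [0.0, 0.0, 1.0]] [[0.0049, -0.9993, 0.0373], [-0.9887, -0.0104, -0.1496], [0.1499, -0.0362, -0.988]] [-0.0658, 0.6072, 0.9713] [ 0.455 -0.024  1.053]
stand [([169.0, 230.0], 0.62)]
plate [([169.0, 208.0], 0.62)]
plate_grip [([167.0, 204.0], 0.67)]
shaft_top [([168.0, 205.0], 0.84)]
wheel_center [([323.0, 248.0], 0.7)]
mark [([265.0, 146.0], 0.63), ([227.0, 149.0], 0.57), ([266.0, 182.0], 0.55)]
gauge [([229.0, 151.0], 0.77), ([264.0, 179.0], 0.66)]
0.8 [ 8.19345378e-01 -5.73300227e-01 -3.00880915e-05 -2.49746230e-05]
```

View pics/side0.png

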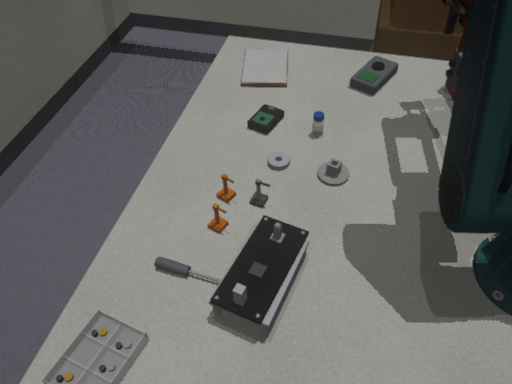

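View pics/top0.png

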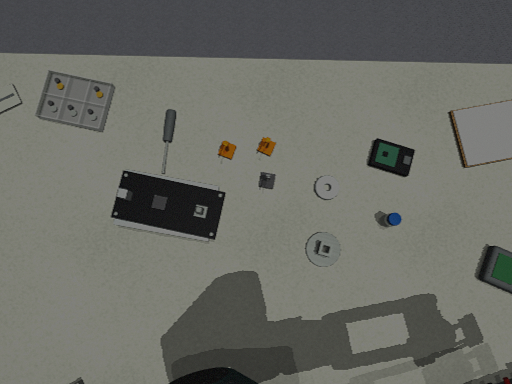

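```bash
cat > h.py <<'E'
import numpy as np,cv2
def load(f): return dict(np.load(f))
def cloud(c):
    K=c["intrinsics"];z=c["range_z"];v,u=np.mgrid[:384,:512]
    P=np.stack([(u-K[0,2])/K[0,0]*z,(v-K[1,2])/K[1,1]*z,z],-1)
    return (P-c["t"])@c["R"]
def proj(c,X):
    p=np.asarray(X)@c["R"].T+c["t"]; q=p@c["intrinsics"].T; return q[...,:2]/q[...,2:]
def onplane(c,uv,z):
    K=c["intrinsics"];d=c["R"].T@np.linalg.solve(K,np.array([uv[0],uv[1],1.]));o=-c["R"].T@c["t"]
    return o+d*(z-o[2])/d[2]
def tri(cs,uvs):
    A=[];b=[]
    for c,uv in zip(cs,uvs):
        d=c["R"].T@np.linalg.solve(c["intrinsics"],np.array([uv[0],uv[1],1.]));d/=np.linalg.norm(d);o=-c["R"].T@c["t"]
        M=np.eye(3)-np.outer(d,d);A.append(M);b.append(M@o)
    A=np.vstack(A);b=np.hstack(b);x=np.linalg.lstsq(A,b,rcond=None)[0];return x,np.linalg.norm(A@x-b)
def crop(c,x0,y0,w,h,s,name,pts=None,col=(0,0,255)):
    im=cv2.resize(c["image"][y0:y0+h,x0:x0+w],None,fx=s,fy=s,interpolation=cv2.INTER_CUBIC)
    if pts is not None:
        for p in pts: cv2.circle(im,(int((p[0]-x0+.5)*s),int((p[1]-y0+.5)*s)),2,col,-1)
    cv2.imwrite(name,im)
E
python3 - <<'E'
from h import *
t=load("pics/top0.npz");s=load("pics/side0.npz")
crop(t,100,160,135,90,5.9,"pics/c1.png");crop(s,200,170,120,165,3.6,"pics/c2.png")
crop(t,245,160,110,115,5,"pics/c3.png");crop(s,210,145,150,70,5.3,"pics/c4.png")
for n,c in(("top",t),("side",s)):
    P=cloud(c);ok=c["range_z"]>0
    m=ok&(P[...,0]>.3)&(P[...,0]<.7)&(P[...,1]>0)&(P[...,1]<.4)&(P[...,2]>.06)&(P[...,2]<.085)
    Q=P[m];print(n,m.sum(),np.median(Q[:,2]),np.percentile(Q[:,2],[5,95]))
    r=cv2.minAreaRect(Q[:,:2].astype(np.float32)*1000);print(r)
    # low-level noise on table
    m=ok&(P[...,0]>.45)&(P[...,0]<.5)&(abs(P[...,1])<.05);print(P[m][:,2].mean(),P[m][:,2].std())
    for lo,hi,(x0,x1,y0,y1) in((.095,.125,(.3,.7,0,.4)),(.035,.06,(.3,.5,-.25,-.1))):
        m=ok&(P[...,0]>x0)&(P[...,0]<x1)&(P[...,1]>y0)&(P[...,1]<y1)&(P[...,2]>lo)&(P[...,2]<hi)
        v,u=np.where(m)
        for a in zip(u,v,P[m].round(4).tolist()):print(a) if len(u)<60 else 0
E
```

```text
top 5256 0.07148101008742215 [0.06238383 0.07536737]
((606.9173583984375, 143.13380432128906), (242.71253967285156, 224.84376525878906), 80.10098266601562)
0.0018039112875578433 0.012262975912783922
side 5344 0.07100779663807275 [0.06365306 0.07533703]
((604.720947265625, 144.17144775390625), (243.7165069580078, 226.49916076660156), 80.15219116210938)
0.0009065231517953999 0.012237776432889778
```

View pics/c1.png

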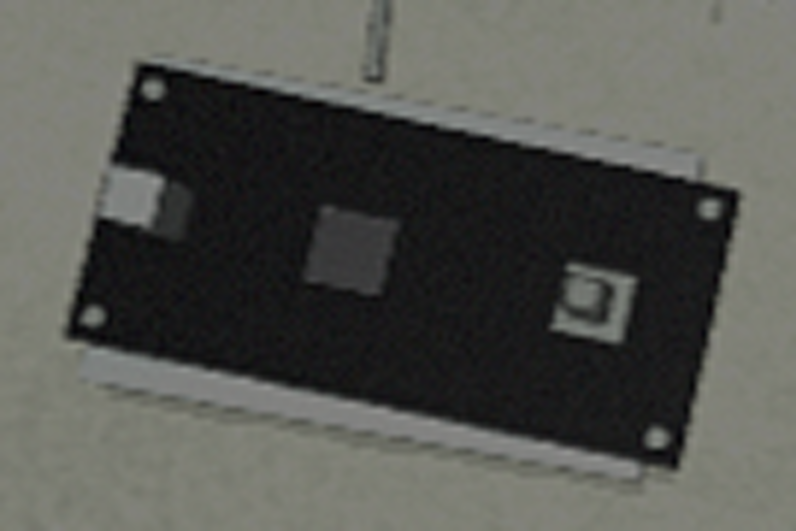

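View pics/c2.png

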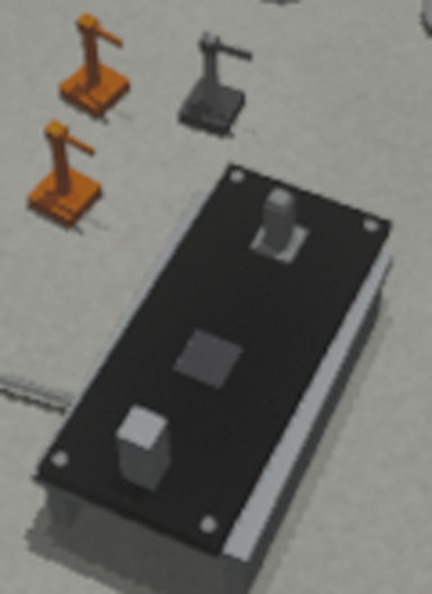

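View pics/c3.png

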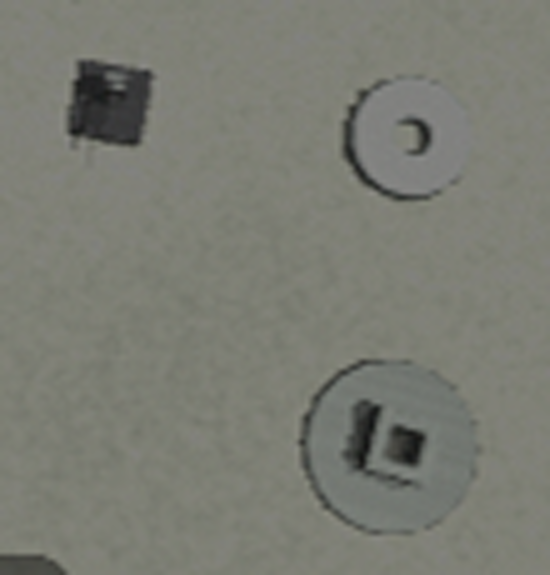

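View pics/c4.png

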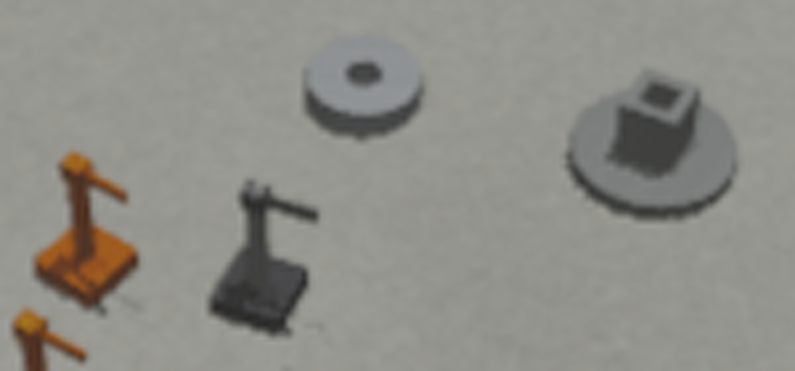

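```bash
cat >> h.py <<'E'
from scipy.optimize import least_squares
def box(x0,x1,y0,y1,z0,z1):
    return np.array([[x,y,z] for x in(x0,x1) for y in(y0,y1) for z in(z0,z1)])
def place(p,B):
    x,y,z,a=p;ca,sa=np.cos(a),np.sin(a);R=np.array([[ca,-sa,0],[sa,ca,0],[0,0,1]])
    return B@R.T+[x,y,z]
def hullres(c,B,p,cont):
    h=cv2.convexHull(proj(c,place(p,B)).astype(np.float32))
    return np.array([cv2.pointPolygonTest(h,(float(a),float(b)),True) for a,b in cont])
def darkcontour(c,thr,box_):
    x0,y0,x1,y1=box_
    g=cv2.cvtColor(c["image"],cv2.COLOR_BGR2GRAY).astype(np.float32)
    S=6;sub=cv2.resize(g[y0:y1,x0:x1],None,fx=S,fy=S,interpolation=cv2.INTER_CUBIC)
    m=(sub<thr).astype(np.uint8)
    cs,_=cv2.findContours(m,cv2.RETR_EXTERNAL,cv2.CHAIN_APPROX_NONE)
    k=max(cs,key=cv2.contourArea)[:,0,:].astype(float)
    return (k+.5)/S-.5+[x0,y0]
PB=box(-.055,.055,-.12,.12,0,.012)
E
python3 - <<'E'
from h import *
t=load("pics/top0.npz");s=load("pics/side0.npz")
ct=darkcontour(t,65,(95,160,240,255));cs=darkcontour(s,42,(200,205,320,335))
for n,c,k,b in(("top",t,ct,(100,160,135,90,5.9)),("side",s,cs,(200,205,120,130,4.5))): crop(c,*b,f"pics/k_{n}.png",k)
def fit(L,p0,zfix=None):
    f=lambda q:np.concatenate([hullres(c,PB,q if zfix is None else [q[0],q[1],zfix,q[2]],k[::4]) for c,k in L])
    r=least_squares(f,p0 if zfix is None else [p0[0],p0[1],p0[3]],loss="soft_l1",f_scale=.4,x_scale=[.01]*(4 if zfix is None else 3),diff_step=1e-3);
    return r.x,np.median(abs(f(r.x)))
p0=[.607,.145,.06,np.deg2rad(-10)]
print(fit([(t,ct)],p0,.06));print(fit([(s,cs)],p0,.06));print(fit([(t,ct),(s,cs)],p0))
E
```

```text
(array([ 0.56071933,  0.14945487, -0.20480813]), np.float64(0.29906217792030854))
(array([ 0.55802378,  0.15610887, -0.17487025]), np.float64(1.7553428756929166))
(array([ 0.5618032 ,  0.15125172,  0.04743492, -0.20224412]), np.float64(0.6098202641056597))
```

View pics/k_top.png

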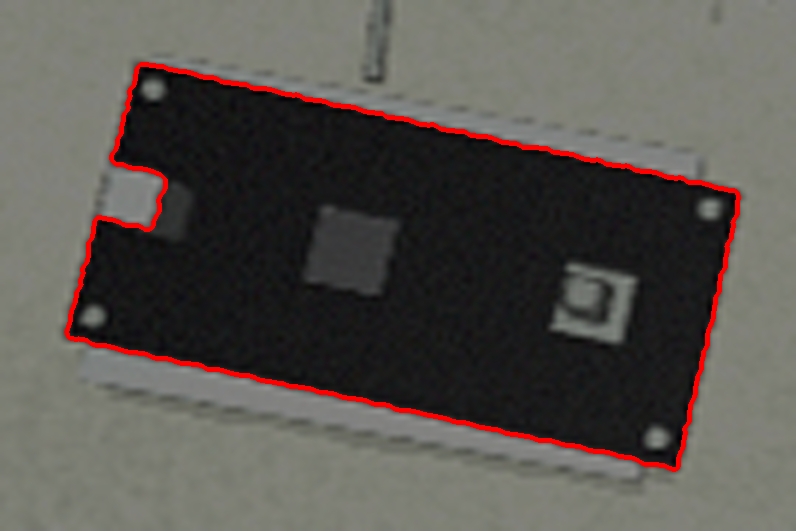

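View pics/k_side.png

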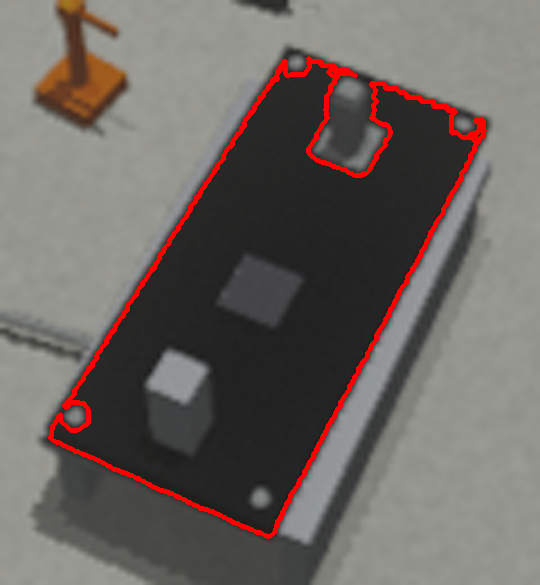

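Run:
```python
from h import *
t=load("pics/top0.npz");s=load("pics/side0.npz")
def fit(L,p0,zfix=None):
    L=[(c,k[::3]) for c,k in L]
    for it in range(3):
        full=lambda q:q if zfix is None else [q[0],q[1],zfix,q[2]]
        f=lambda q:np.concatenate([hullres(c,PB,full(q),k) for c,k in L])
        q0=p0 if zfix is None or len(p0)==3 else [p0[0],p0[1],p0[3]]
        from scipy.optimize import minimize
        r=minimize(lambda q:np.sum(np.sqrt(1+(f(q)/.4)**2)-1),q0,method="Nelder-Mead",options=dict(initial_simplex=[np.array(q0)]+[np.array(q0)+np.eye(len(q0))[i]*.006 for i in range(len(q0))],xatol=1e-6,fatol=1e-3,maxiter=3000))
        p0=r.x; L=[(c,k[abs(hullres(c,PB,full(p0),k))<1.5]) for c,k in L]
    return r.x.round(4),np.sqrt(np.mean(f(r.x)**2)).round(3),len(f(r.x))
p0=[.56,.149,.06,-.2]
cs={th:darkcontour(s,th,(200,205,320,335)) for th in(50,60)}
crop(s,200,205,120,130,4.5,"pics/k_side2.png",cs[60])
ct=darkcontour(t,65,(95,160,240,255))
print(fit([(t,ct)],p0,.06))
for th in cs: print(fit([(s,cs[th])],p0,.06),fit([(t,ct),(s,cs[th])],p0))
for n,c,b in(("top",t,(100,155,135,95,5.9)),("side",s,(195,195,130,145,4))):
    d=dict(c);g=c["image"].astype(float);d["image"]=np.clip((g-80)*4,0,255).astype(np.uint8);crop(d,*b,f"pics/e_{n}.png")
```

```text
(array([ 0.5609,  0.1505, -0.2047]), np.float64(0.378), 579)
(array([ 0.5589,  0.1512, -0.1931]), np.float64(0.714), 388) (array([ 0.5609,  0.1504,  0.0555, -0.2031]), np.float64(0.468), 959)
(array([ 0.558 ,  0.1525, -0.1971]), np.float64(0.782), 553) (array([ 0.5605,  0.1503,  0.055 , -0.2026]), np.float64(0.535), 1031)
```

View pics/e_top.png

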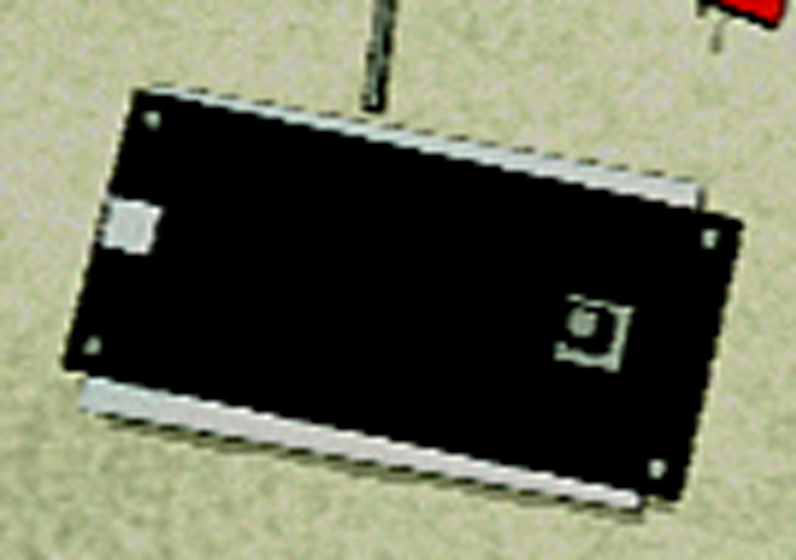

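View pics/e_side.png

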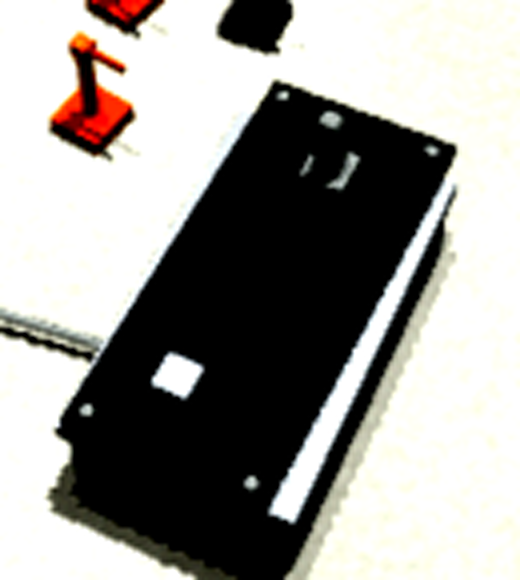

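View pics/k_side2.png

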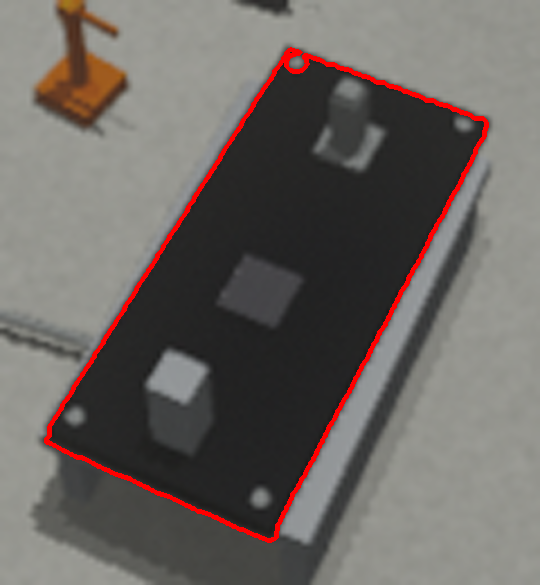

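Run:
```python
from h import *
t=load("pics/top0.npz");s=load("pics/side0.npz")
a=(405/5+245-.5,446/5+160-.5);b=(660/5.3+210-.5,95/5.3+145-.5)
print("bore tri",tri([t,s],[a,b]),onplane(t,a,.044),onplane(s,b,.044))
# pointer tip
m=(317/5.3+210-.5,215/5.3+145-.5);X=onplane(s,m,.072);print("mark side",X,"proj top",proj(t,X))
# shaft tip
a=(587/5.9+100-.5,293/5.9+160-.5);b=(350/4.5+200-.5,86/4.5+205-.5)
print("shaft",tri([t,s],[a,b]),onplane(t,a,.116),onplane(s,b,.116))
for p in((.5609,.1505,.06,-.2047),(.558,.1525,.06,-.1971)):
    print("plate->shaft",place(p,np.array([0,-.075,.056])),"grip top",place(p,np.array([0,.095,.056])),"corner",place(p,np.array([.055,-.12,.012])))
# collar centre & grip top direct
a=(131/5.9+100-.5,225/5.9+155-.5);b=(178/4+195-.5,375/4+195-.5);print("grip top",tri([t,s],[a,b]),onplane(t,a,.116),onplane(s,b,.116))
# riser mask
im=t["image"].astype(float);d=im[...,0]-im[...,2]
S=4;sub=cv2.resize(d[155:250,95:240],None,fx=S,fy=S,interpolation=cv2.INTER_CUBIC);
print(np.percentile(sub,[1,10,50,90,99]))
v=cv2.resize(np.clip(im[155:250,95:240].mean(-1)*1.0,0,255),None,fx=5.5,fy=5.5)
cv2.imwrite("pics/d.png",np.clip(128+cv2.resize(cv2.GaussianBlur(d,(0,0),.6)[155:250,95:240],None,fx=5.5,fy=5.5)*5,0,255))
```

```text
bore tri (array([ 0.4617685 , -0.21273485,  0.04252361]), np.float64(0.0017080027028314134)) [ 0.46296165 -0.21237442  0.044     ] [ 0.46046226 -0.2112561   0.044     ]
mark side [ 0.596246  -0.0681567  0.072    ] proj top [264.38415624 189.70672955]
shaft (array([0.54446722, 0.07560037, 0.11438401]), np.float64(0.002161728452516165)) [0.54583952 0.07558862 0.116     ] [0.54263096 0.07686047 0.116     ]
plate->shaft [0.54565449 0.07706585 0.116     ] grip top [0.58021098 0.24351659 0.116     ] corner [0.5903589  0.02182532 0.072     ]
plate->shaft [0.54331303 0.07895211 0.116     ] grip top [0.5766035  0.24566067 0.116     ] corner [0.58843597 0.02405292 0.072     ]
grip top (array([0.57887598, 0.24365794, 0.11338333]), np.float64(0.002540697354102338)) [0.58032779 0.24318241 0.116     ] [0.57645775 0.24513066 0.116     ]
[-10.48507962  -9.36862285  -6.57719052   1.8655726    4.29204697][ WARN:0@0.740] global loadsave.cpp:1063 imwrite_ Unsupported depth image for selected encoder is fallbacked to CV_8U.
```

View pics/d.png

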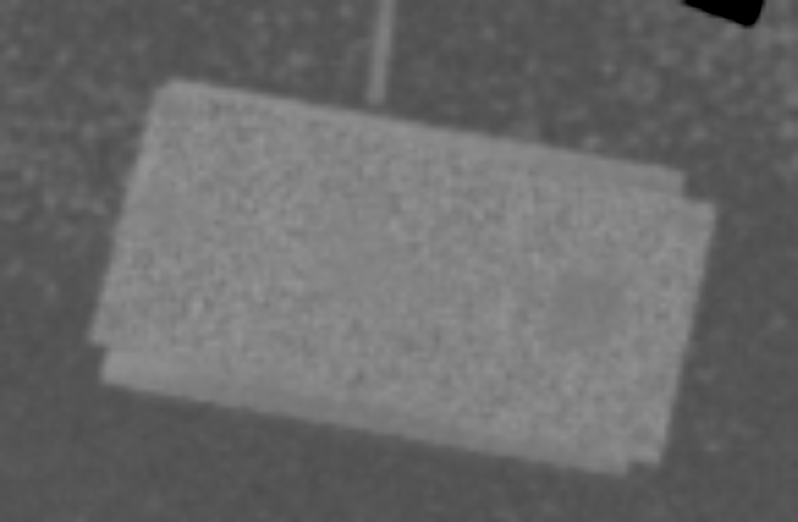

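Run:
```python
from h import *
t=load("pics/top0.npz");s=load("pics/side0.npz")
im=t["image"].astype(float);d=cv2.GaussianBlur(im[...,0]-im[...,2],(0,0),.8)
# upper edge: for columns, scan downward for crossing d=-4
def edge(cols,rows,sgn,f,thr):
    out=[]
    for u in cols:
        col=f[rows[0]:rows[1],u] if sgn>0 else f[rows[0]:rows[1],u][::-1]
        i=np.where(col>thr)[0]
        if len(i)and i[0]>0:
            i=i[0];fr=(thr-col[i-1])/(col[i]-col[i-1]);r=i-1+fr
            out.append((u,rows[0]+r if sgn>0 else rows[1]-1-r))
    return np.array(out)
def line(pts,z):
    W=np.array([onplane(t,p,z)[:2] for p in pts])
    for _ in range(4):
        vx,vy,x,y=cv2.fitLine(W.astype(np.float32),cv2.DIST_HUBER,0,1e-6,1e-6)[:,0]
        r=(W-[x,y])@np.array([-vy,vx]);W=W[abs(r)<max(2.0*r.std(),.0008)]
    a=np.arctan2(vy,vx); return (x,y),a,r.std(),len(W)
for nm,cols,rows,sg in(("upper",[u for u in range(130,214) if not 155<=u<=170],(165,192),1),("lower",range(120,205),(215,250),-1)):
    P=edge(cols,rows,sg,d,-4);(x,y),a,sd,n=line(P,.06)
    yaw=((a-np.pi/2)+np.pi/2)%np.pi-np.pi/2;print(nm,(x,y),"yaw",yaw,sd,n)
g=cv2.GaussianBlur(im.mean(-1),(0,0),.6)
# plate edges, top z .072 upper edge ; use gray, dark->invert
ct=darkcontour(t,65,(95,160,240,255))
```

```text
upper (np.float32(0.62667376), np.float32(0.1527174)) yaw -0.17412627 0.0002800379318809995 61
lower (np.float32(0.49249044), np.float32(0.13947327)) yaw -0.16830671 0.00032972422558925554 85
```

Run:
```python
from h import *
t=load("pics/top0.npz");s=load("pics/side0.npz")
def enh(c,g):
    d=dict(c);d["image"]=np.clip((c["image"]/255.)**g*255,0,255).astype(np.uint8);return d
X=onplane(s,(317/5.3+210-.5,215/5.3+145-.5),.072)
crop(enh(t,.6),250,165,35,35,16,"pics/g1.png",[proj(t,X)]);crop(enh(s,.6),245,170,35,40,14,"pics/g2.png",[proj(s,X)])
```

```text
(no output)
```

View pics/g1.png

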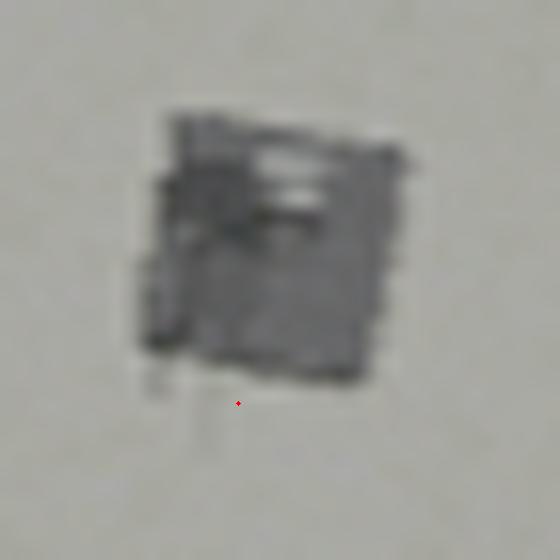

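View pics/g2.png

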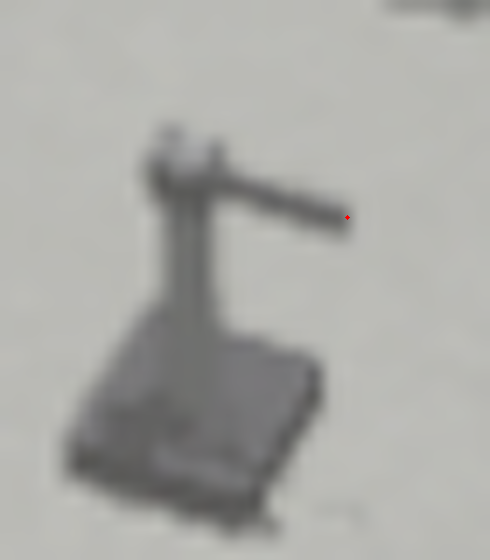

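```bash
cat >> h.py <<'E'
def Q(psi): return [float(np.cos(psi/2)),float(np.sin(psi/2)),0.,0.]
E
python3 - <<'E'
from bench import *
from h import *
x,y=.4617,-.2120;A=-.29
print(inverse_kinematics([x,y,.014],Q(A)),inverse_kinematics([x,y,.014],Q(A-np.pi/2)))
move_ptp([x,y,.12],Q(A));
servo_line([x,y,.014],rate=.15,contact_N=6)
print(current_position(),current_force().__repr__(),current_clock())
move_gripper(.02);print("gap",current_finger_gap(),current_force())
c=capture("top");np.savez("pics/t1.npz",**c);c2=capture("side");np.savez("pics/s1.npz",**c2)
crop(c,270,190,110,110,5,"pics/p1.png");crop(c2,280,110,110,110,5,"pics/p2.png")
print(current_clock())
E
```

```text
[-5.66492443e-01  5.21037125e-01  1.90654068e+00 -4.44089210e-16
  7.14014852e-01 -2.76492443e-01] [-5.66492443e-01  5.21037125e-01  1.90654068e+00 -4.44089210e-16
  7.14014852e-01  1.29430388e+00]
[ 0.46208511 -0.21254464  0.01445483] array([ 1.09293568, -0.22193603,  0.10611717]) 3.3
gap 0.03019528187363766 [-0.96893583  0.23609391  2.48172935]
4.325
```

View pics/p2.png

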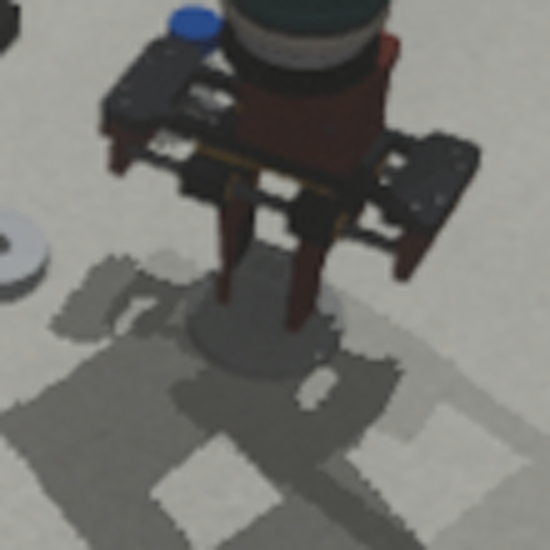

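Run:
```python
from bench import *
from h import *
x,y=.4617,-.2120;A=-.29
move_gripper(.06)
print(current_position())
move_ptp([x,y,.014],Q(A-np.pi/2));print(current_position(),current_force())
move_gripper(.02);sleep(.2);print("gap",current_finger_gap(),current_position(),current_force())
p=current_position()
move_gripper(.07)
servo_line([x,y,.10],rate=.25)
move_ptp([.38,-.38,.25],Q(A-np.pi/2))
c=capture("top");np.savez("pics/t2.npz",**c);c2=capture("side");np.savez("pics/s2.npz",**c2)
crop(c,270,190,110,110,5,"pics/p3.png",[proj(c,[p[0],p[1],.044])]);crop(c2,280,110,110,110,5,"pics/p4.png",[proj(c2,[p[0],p[1],.044])])
print(current_clock())
```

```text
[ 0.46172815 -0.21199578  0.01398975]
[ 0.46172528 -0.21201294  0.01401822] [ 0.93198889 -0.45700395 -0.44154749]
gap 0.029733604162011266 [ 0.46171441 -0.21193493  0.0139947 ] [ 0.48987189 -0.33799567 -0.81796871]
9.4833
```

View pics/p3.png

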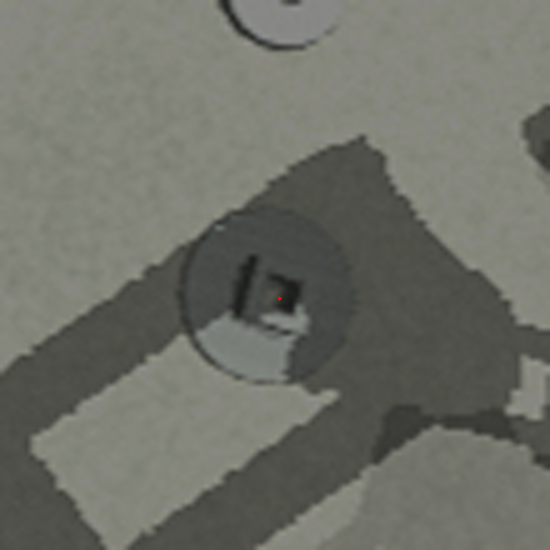

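View pics/p4.png

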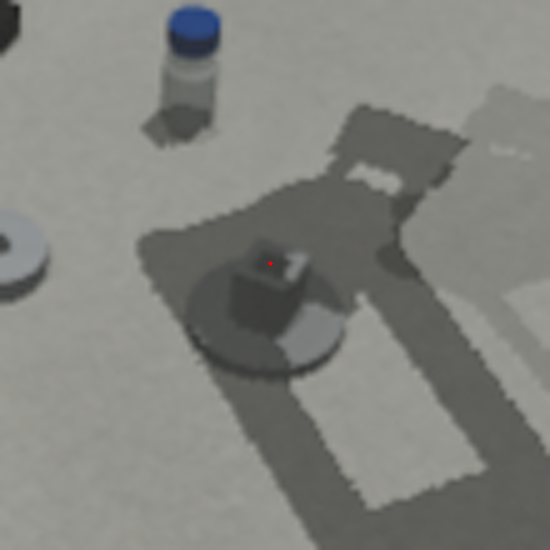

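```bash
cat > ov.py <<'E'
from h import *
def enh(c,g=.6):
    d=dict(c);d["image"]=np.clip((c["image"]/255.)**g*255,0,255).astype(np.uint8);return d
def wire(c,polys,x0,y0,w,h,s,name,off=(0,0)):
    im=cv2.resize(enh(c)["image"][y0:y0+h,x0:x0+w],None,fx=s,fy=s,interpolation=cv2.INTER_CUBIC)
    for P,col in polys:
        q=((proj(c,P)+off-[x0,y0]+.5)*s).astype(np.int32);cv2.polylines(im,[q.reshape(-1,1,2)],True,col,1,cv2.LINE_AA)
    cv2.imwrite(name,im)
def sq(h,z,cx=0,cy=0): return np.array([[cx-h,cy-h,z],[cx+h,cy-h,z],[cx+h,cy+h,z],[cx-h,cy+h,z]])
def circ(r,z): a=np.linspace(0,2*np.pi,60,endpoint=False);return np.c_[r*np.cos(a),r*np.sin(a),0*a+z]
E
python3 - <<'E'
from ov import *
t=load("pics/t2.npz");s=load("pics/s2.npz")
W=[.4617,-.2119,0,-.29]
pol=[(place(W,circ(.042,.01)),(0,0,255)),(place(W,sq(.015,.044)),(0,255,0)),(place(W,sq(.0078,.044)),(255,255,0))]
wire(t,pol,300,225,50,50,11,"pics/w1.png");wire(s,pol,310,145,50,50,11,"pics/w2.png")
im=np.hstack([cv2.imread("pics/w1.png"),cv2.imread("pics/w2.png")]);cv2.imwrite("pics/w.png",cv2.resize(im,(800,400)))
t=load("pics/top0.npz");s=load("pics/side0.npz")
p=np.array([.5445+.075*np.sin(.2035)*-1*-1,0,0,0]) 
a=-.2035;sx,sy=.5445,.0775
p=[sx+.075*-np.sin(a),sy+.075*np.cos(a),.06,a];print(p)
pol=[(place(p,sq(.007,.051,0,-.075)),(0,255,0)),(place(p,sq(.005,.056,0,-.075)),(255,255,0)),(place(p,sq(.013,.016,0,-.075)),(0,0,255)),
 (place(p,np.array([[-.055,-.12,.012],[.055,-.12,.012],[.055,.12,.012],[-.055,.12,.012]])),(255,0,255))]
wire(t,pol,180,185,50,50,11,"pics/w1.png");wire(s,pol,250,215,60,60,10,"pics/w2.png")
im=np.hstack([cv2.resize(cv2.imread("pics/"+k),(550,550)) for k in("w1.png","w2.png")]);cv2.imwrite("pics/wb.png",cv2.resize(im,(800,400)))
E
```

```text
[np.float64(0.5596573754974281), np.float64(0.1509523925276091), 0.06, -0.2035]
```

View pics/w.png

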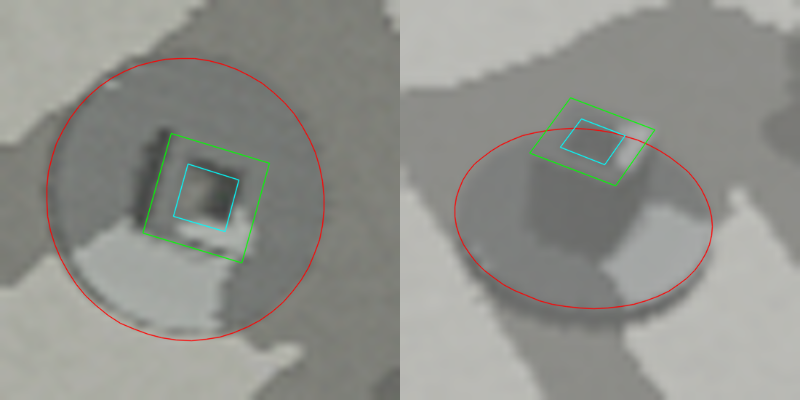

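View pics/wb.png

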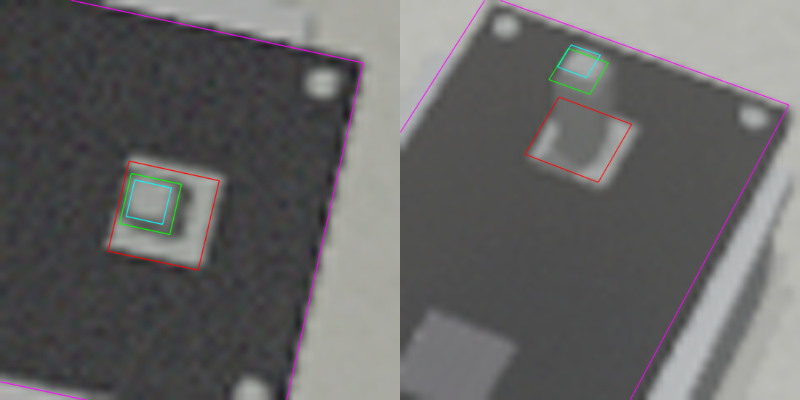

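Run:
```python
from bench import *
from h import *
x,y=.4617,-.2119;A=-.29-np.pi/2
move_ptp([x,y,.06],Q(A)); servo_line([x,y,.0135],rate=.12)
move_gripper(.02);print("gap",current_finger_gap(),current_position())
servo_line([x,y,.17],rate=.25);print(current_force(),current_finger_gap())
B=-.2035-np.pi/2;X,Y=.5443,.0783
move_ptp([X,Y,.17],Q(B)); servo_line([X,Y,.136],rate=.08);sleep(.3)
f0=np.array(current_force());print(current_position(),f0,current_clock())
c=capture("side");np.savez("pics/s3.npz",**c);crop(c,200,150,130,130,4.5,"pics/p5.png")
r=servo_line([X,Y,.110],rate=.025,contact_N=12)
print(r,current_position(),np.array(current_force())-f0,current_torque(),current_clock())
```

```text
gap 0.029762550681339935 [ 0.46176438 -0.21192027  0.0136411 ]
[ 0.32718946  1.1116686  -4.64490487] 0.030222264349243546
[0.54465375 0.07834189 0.13646468] [ 0.089102    0.21706946 -4.01984428] 14.5667
False [0.544468   0.07829606 0.11017759] [0.22627764 0.07595825 0.27182911] [0.04696682 0.04598389 0.02073849] 15.8083
```

View pics/p5.png

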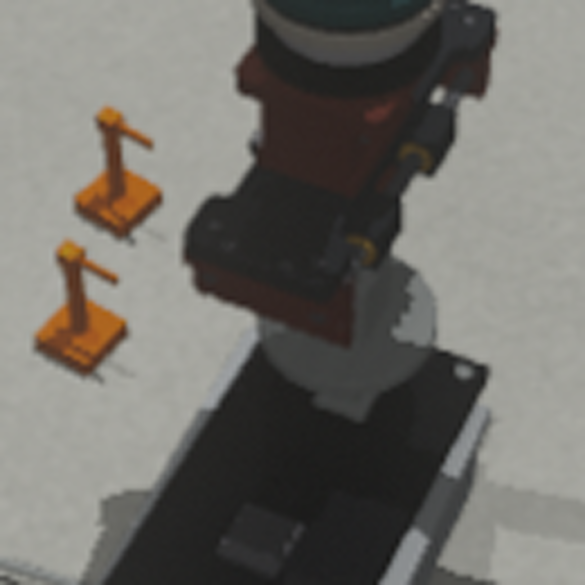

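Run:
```python
from bench import *
from h import *
X,Y=.5443,.0783
r=servo_line([X,Y,.086],rate=.025,contact_N=8)
print(r,current_position(),current_force(),current_finger_gap())
move_gripper(.06);print(current_position(),current_force())
servo_line([X,Y,.16],rate=.2)
move_ptp([.42,-.12,.30],Q(-.2035-np.pi/2))
for n in("top","side"):
    c=capture(n);np.savez(f"pics/{n}4.npz",**c)
    b=(95,155,190,110,4.2) if n=="top" else (195,150,130,190,3.1)
    crop(c,*b,f"pics/q_{n}.png")
print(current_clock())
```

```text
True [0.54417307 0.07828202 0.08952319] [-1.20987157 -0.39640783  5.24535519] 0.030348763372586646
[0.54272401 0.07825172 0.08850011] [0.09931904 0.52224218 0.03902913]
18.9
```

View pics/q_top.png

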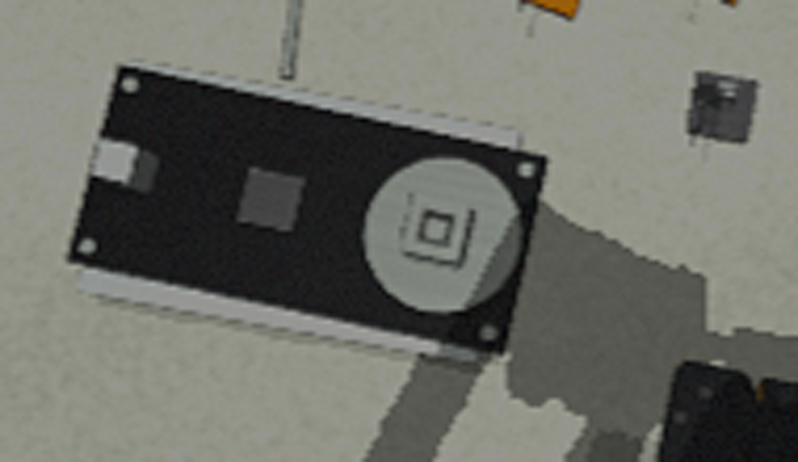

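View pics/q_side.png

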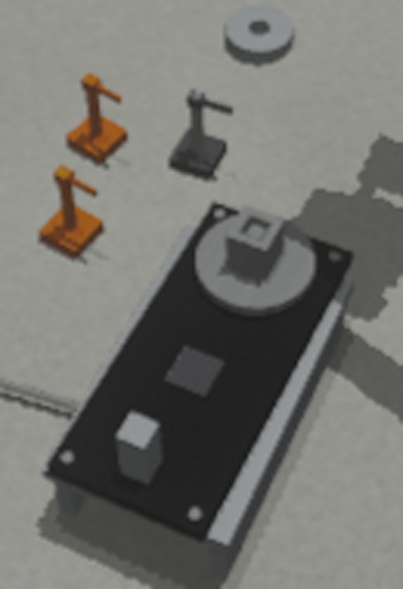

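```bash
cat >> h.py <<'E'
from scipy.optimize import minimize
def fitplate(c,k,p0,z=.06,cut=1.5):
    k=k[::3];q=np.array([p0[0],p0[1],p0[2]])
    for _ in range(4):
        f=lambda q:hullres(c,PB,[q[0],q[1],z,q[2]],k)
        r=minimize(lambda q:np.sum(np.sqrt(1+(f(q)/.3)**2)-1),q,method="Nelder-Mead",options=dict(initial_simplex=[q]+[q+np.eye(3)[i]*.006 for i in range(3)],xatol=1e-6,fatol=1e-3,maxiter=3000))
        q=r.x;k=k[abs(f(q))<cut]
    return q.round(5),np.sqrt(np.mean(f(q)**2)).round(3),len(k)
E
python3 - <<'E'
from h import *
for f in("top0","top4"):
    t=load(f"pics/{f}.npz");
    for th in(55,65):
        k=darkcontour(t,th,(95,160,226,240) if f=="top4" else (95,160,240,255));print(f,th,fitplate(t,k,[.561,.150,-.203],cut=1.))
s=load("pics/side4.npz");print(fitplate(s,darkcontour(s,60,(200,205,320,335)),[.559,.152,-.2]))
s=load("pics/side0.npz");print(fitplate(s,darkcontour(s,60,(200,205,320,335)),[.559,.152,-.2]))
E
```

```text
top0 55 (array([ 0.56062,  0.14868, -0.20482]), np.float64(0.372), 487)
top0 65 (array([ 0.56089,  0.15027, -0.20471]), np.float64(0.36), 563)
top4 55 (array([ 0.56061,  0.14894, -0.20777]), np.float64(0.497), 530)
top4 65 (array([ 0.56066,  0.14955, -0.20776]), np.float64(0.394), 558)
(array([ 0.55773,  0.15214, -0.2019 ]), np.float64(0.726), 499)
(array([ 0.55825,  0.15234, -0.19507]), np.float64(0.768), 533)
```

```bash
cat > g.py <<'E'
from bench import *
from h import *
H=np.pi/2
yv=lambda a:np.array([-np.sin(a),np.cos(a)])
E
python3 - <<'E'
from g import *
a0=-.205;ys=-.172
g0=np.array([.5787,.2446])
move_ptp([*g0,.18],Q(a0-H)); servo_line([*g0,.0775],rate=.12,contact_N=6)
print(current_position(),current_force())
move_gripper(.012);sleep(.2);print("gap",current_finger_gap(),current_position(),current_force(),current_torque())
ctr=g0-.095*yv(a0); g1=ctr+.095*yv(ys);print(g1)
servo_line([*g1,.0770],Q(ys-H),rate=.01);sleep(.2)
print(current_position(),current_force(),current_torque(),current_finger_gap())
for n in("top","side"):
    c=capture(n);np.savez(f"pics/{n}5.npz",**c)
    crop(c,*((95,155,190,110,4.2) if n=="top" else (195,150,130,190,3.1)),f"pics/r_{n}.png")
print(current_clock())
E
```

```text
[0.57937379 0.24471852 0.07823607] [ 1.27187656  0.25437811 -0.53115778]
gap 0.0197790522659492 [0.57877867 0.24471545 0.07760515] [0.19466844 0.50673845 1.81651226] [0.11720201 0.03078028 0.10310081]
[0.57562067 0.24518743]
[0.57591533 0.24530732 0.07758723] [-0.22338622 -0.53901286  5.29805866] [-0.00599743  0.13235496 -0.20591075] 0.019760727947247314
23.1
```

View pics/r_top.png

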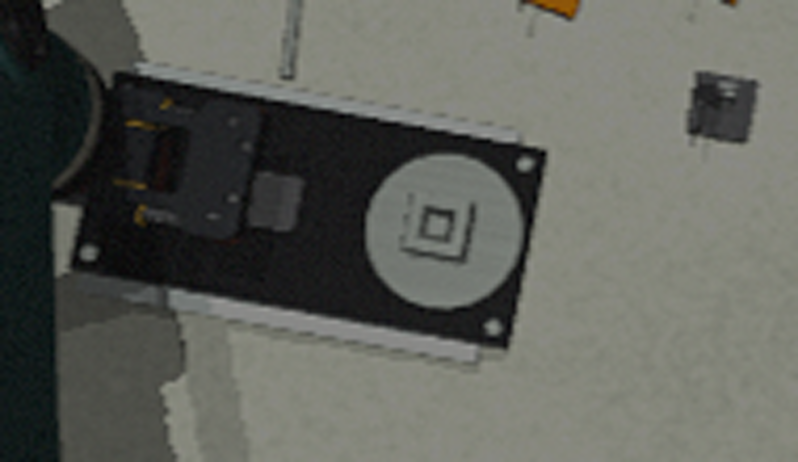

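View pics/r_side.png

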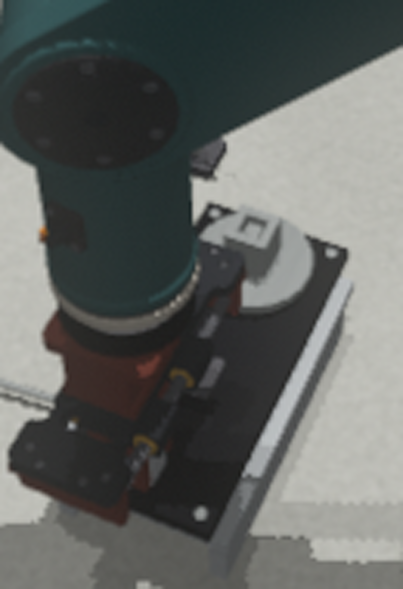

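```bash
cat >> h.py <<'E'
def edgeline(c,A,B,z,n=60,half=4.,S=10,thr=None,sig=.5):
    """A,B pixel endpoints of approx edge; finds dark->bright crossing (thr) along normal nearest; returns world pts at z"""
    g=cv2.GaussianBlur(cv2.cvtColor(c["image"],cv2.COLOR_BGR2GRAY).astype(np.float32),(0,0),sig)
    A=np.array(A,float);B=np.array(B,float);d=(B-A)/np.linalg.norm(B-A);nn=np.array([-d[1],d[0]])
    o=np.arange(-half,half+1e-9,1/S);out=[]
    for f in np.linspace(0.0,1,n):
        P=A+(B-A)*f+nn*o[:,None];v=cv2.remap(g,P[:,0].astype(np.float32)[None],P[:,1].astype(np.float32)[None],cv2.INTER_LINEAR)[0]
        gr=abs(np.gradient(v));i=np.argmax(gr*np.exp(-(o/half)**2));out.append(P[i])
    out=np.array(out)
    W=np.array([onplane(c,p,z)[:2] for p in out])
    for _ in range(5):
        vx,vy,x,y=cv2.fitLine(W.astype(np.float32),cv2.DIST_HUBER,0,1e-6,1e-6)[:,0]
        r=(W-[x,y])@np.array([-vy,vx]);W=W[abs(r)<max(2*r.std(),.0006)]
    return np.array([x,y]),np.arctan2(vy,vx),r.std(),len(W)
E
python3 - <<'E'
from g import *
def wrap(a): return (a+np.pi/4)%(np.pi/2)-np.pi/4
ys=-.172
tcp=np.array([.5759,.2452]);
def rep(nm,c,e,z):
    p,a,sd,n=e;print(nm,p.round(4),"yaw",wrap(a).round(4),"sd",sd.round(5),n,"| along y' from tcp",((p-tcp)@yv(ys)).round(4),"x'",((p-tcp)@np.array([np.cos(ys),np.sin(ys)])).round(4))
t=load("pics/top5.npz");s=load("pics/side5.npz")
T=lambda x,y:(x/4.2+95-.5,y/4.2+155-.5);S=lambda x,y:(x/3.1+195-.5,y/3.1+150-.5)
rep("top end z.06",t,edgeline(t,T(545,160),T(512,338),.06),.06)
rep("top end z.072",t,edgeline(t,T(545,160),T(512,338),.072),.072)
rep("top +x edge .072",t,edgeline(t,T(270,99),T(530,147),.072),.072)
rep("top riser +x .06",t,edgeline(t,T(300,88),T(515,128),.06),.06)
rep("top plate -x .06",t,edgeline(t,T(170,288),T(480,344),.06),.06)
rep("top riser -x .06",t,edgeline(t,T(200,310),T(470,358),.06),.06)
rep("side end",s,edgeline(s,S(280,227),S(345,248),.072),.072)
rep("side -x edge",s,edgeline(s,S(345,262),S(225,530),.060),.06)
s0=load("pics/side0.npz");t0=load("pics/top0.npz")
E
```

```text
top end z.06 [0.5412 0.0326] yaw -0.1759 sd 0.00043 60 | along y' from tcp -0.2154 x' 0.0022
top end z.072 [0.5401 0.0319] yaw -0.1759 sd 0.00042 60 | along y' from tcp -0.2162 x' 0.0013
top +x edge .072 [0.6087 0.1045] yaw -0.1737 sd 0.00038 53 | along y' from tcp -0.133 x' 0.0564
top riser +x .06 [0.6092 0.0972] yaw -0.1738 sd 0.00053 51 | along y' from tcp -0.1401 x' 0.0581
top plate -x .06 [0.504  0.1446] yaw -0.178 sd 0.00048 56 | along y' from tcp -0.1114 x' -0.0536
top riser -x .06 [0.5024 0.1393] yaw -0.1705 sd 0.00045 55 | along y' from tcp -0.1169 x' -0.0543
side end [0.5063 0.0394] yaw -0.2506 sd 0.00082 45 | along y' from tcp -0.2147 x' -0.0333
side -x edge [0.5034 0.1586] yaw -0.1675 sd 0.00033 55 | along y' from tcp -0.0977 x' -0.0566
```

Run:
```python
from g import *
for f in("top0","top5","top4"):
    t=load(f"pics/{f}.npz");
ims=[load(f"pics/{f}.npz")["image"].astype(float) for f in("top0","top5","top4","t2")]
im=np.mean([i for i in ims],0)[165:205,248:288]
print(im.shape)
o=cv2.resize(np.clip((im-40)*2.6,0,255).astype(np.uint8),None,fx=14,fy=14,interpolation=cv2.INTER_CUBIC)
X=[.5970,-.0680,.072];p=proj(t,X);print(p);cv2.circle(o,(int((p[0]-248+.5)*14),int((p[1]-165+.5)*14)),2,(0,0,255),-1)
cv2.imwrite("pics/g3.png",o)
ss=[load(f"pics/{f}.npz")["image"].astype(float) for f in("side0","side4","s2","s1")]
im=np.mean(ss,0)[175:200,250:280];o=cv2.resize(np.clip((im-40)*1.8,0,255).astype(np.uint8),None,fx=20,fy=20,interpolation=cv2.INTER_NEAREST)
s=load("pics/side0.npz");p=proj(s,X);print(p);cv2.circle(o,(int((p[0]-250+.5)*20),int((p[1]-175+.5)*20)),2,(0,0,255),-1)
cv2.imwrite("pics/g4.png",o)
for f in("side0","side4","s2"):
    c=load(f"pics/{f}.npz");P=cloud(c)[181:190,258:272];z=P[...,2];print(f);print((z*1000).round().astype(int))
```

```text
(40, 40, 3)
[264.31727533 189.38139757]
[268.98853108 185.05858189]
side0
[[74 72 72 -1  0 -1  0  2 -5 -1 -3  0 -1 -1]
 [74 76 71 71 -2  0 -2  0 -5  0 -1  0  0 -2]
 [70 70 71 73 73 73 72 -2 -2  0 -1  0 -2 -2]
 [67 67 66 68 69 68 68 74 70 69 70  0  2 -2]
 [64 64 -2 -3 -5 65 66 69 68 71 74 68 -2 -2]
 [57 59 -3 -3 -3 -1 -1 -1 67 67 69 67  0 -2]
 [56 55 -1 -2  0 -2 -3  0 -1 -1 -2 -4 -2  1]
 [52 50  2  1 -2 -3  3 -3  0 -3 -2 -4  2 -1]
 [48 46 -1  1  0 -6  0 -1  0 -3 -4  0 -1  1]]
side4
[[74 72 71  2 -2 -1 -4 -1  1  0 -3  0 -2 -5]
 [71 72 69 72 -4  2  0 -1  0 -4 -1 -3  1  3]
 [69 72 68 73 73 72 72 -3 -1 -2  0 -2  1  0]
 [68 68 67 67 66 69 71 69 69 72 71 -4 -1 -6]
 [64 66  1 -2 -4 66 68 71 71 70 72 69 -1  1]
 [61 57 -1  1  0  0  2 -1 68 67 66 68  0  0]
 [56 55 -5  1  2  2  0 -2 -2  0  1  0 -3 -1]
 [51 49 -1 -1 -2 -3 -3 -2  0  0  0  0  2 -1]
 [49 47 -3 -3 -3 -4  1  0  1  1 -3  0 -1  0]]
s2
[[ 72  75  74   1  -1  -2   1   0  -1   1   2  -1  -2  -5]
 [ 74  72  70  70  -3   0   1  -2  -4  -3 889  -1  -2  -3]
 [ 70  70  69  71  72  71  69  -2  -2  -5  -3   3  -1  -2]
 [ 66  69  66  68  69  71  71  70  72  70  71  -2  -2  -3]
 [ 65  65   0   1  -2  65  68  67  71  71  71  69   0  -2]
 [ 59  58  -1  -1  -1   2  -1   2  65  65  68  66  -1  -2]
 [ 57  55   1  -1  -2   3   0  -1  -4  -4   0  -3  -3   0]
 [ 53  54  -2  -1  -4   1  -2  -3   1  -1   1  -2  -1  -2]
 [ 49  49  -2   0  -5  -2  -1   0   0  -2  -2  -2  -1  -4]]
```

View pics/g3.png

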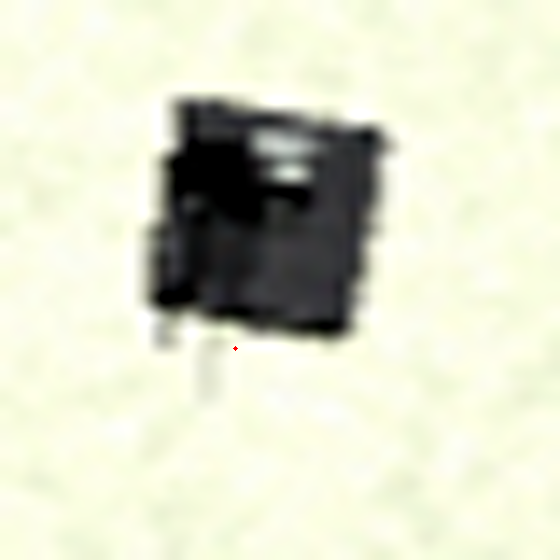

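View pics/g4.png

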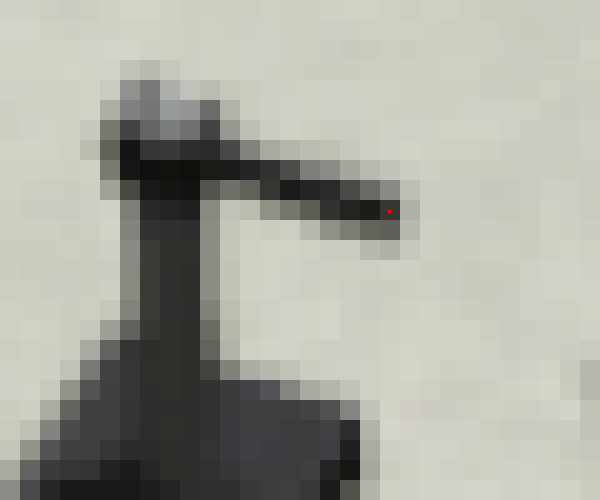

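Run:
```python
from g import *
ys=-.172;g1=np.array([.57562,.24519])
g=g1-.045*yv(ys);servo_line([*g,.0767],Q(ys-H),rate=.04);print(current_position(),current_force(),current_torque(),current_finger_gap())
g=g1-.080*yv(ys);servo_line([*g,.0767],Q(ys-H),rate=.04);sleep(.3);print(current_position(),current_orientation(),current_force(),current_torque(),current_finger_gap())
for n in("top","side"):
    c=capture(n);np.savez(f"pics/{n}6.npz",**c)
    crop(c,*((95,145,190,110,4.2) if n=="top" else (195,140,130,190,3.1)),f"pics/u_{n}.png")
print(current_clock())
```

```text
[0.56898747 0.2021379  0.07758112] [1.26988535 5.7090484  6.22400523] [ 0.29462135  0.20291712 -0.08295331] 0.019750585537221758
[0.5631542  0.16764185 0.07766013] [-6.43850278e-01  7.65149745e-01 -8.50740178e-05  1.63707794e-03] [1.98733246 5.32774078 8.27480854] [ 0.53685403  0.27756874 -0.14786719] 0.019819472491290187
25.8
```

View pics/u_top.png

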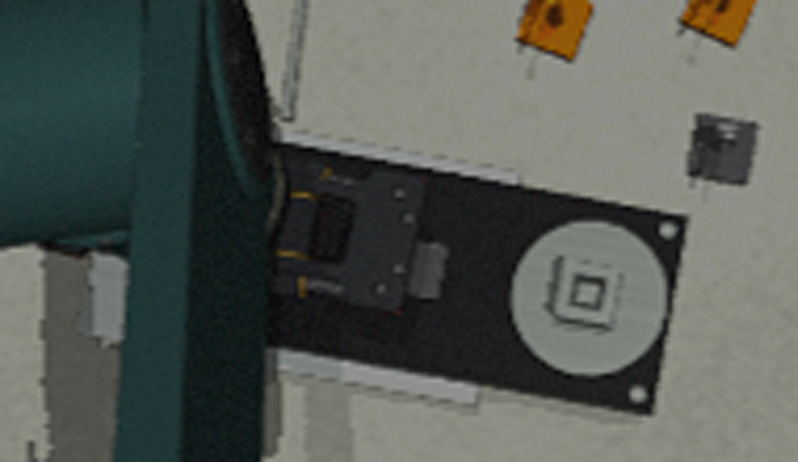

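View pics/u_side.png

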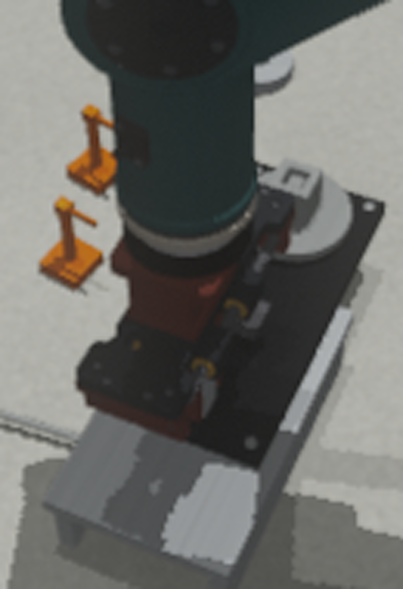

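Run:
```python
from ov import *
yv=lambda a:np.array([-np.sin(a),np.cos(a)])
ys=-.174
def model(tcp,a):
    c=np.array(tcp)-.095*yv(a);p=[c[0],c[1],.06,a]
    return [(place(p,np.array([[-.055,-.12,.012],[.055,-.12,.012],[.055,.12,.012],[-.055,.12,.012]])),(255,0,255)),
      (place([*place(p,np.array([0,-.075,.016])),a],circ(.042,.010)),(0,0,255)),(place(p,sq(.015,.06,0,-.075)),(0,255,0))]
M5=model([.57591,.24531],ys);M6=model([.56315,.16764],ys)
s5=load("pics/side5.npz");s6=load("pics/side6.npz");t5=load("pics/top5.npz");t6=load("pics/top6.npz")
wire(s5,M5,255,205,60,45,6.6,"pics/a.png");wire(s6,M6,265,180,60,45,6.6,"pics/b.png");wire(t5,M5,175,180,60,60,6.6,"pics/c.png");wire(t6,M6,210,190,60,60,6.6,"pics/d2.png")
I=[cv2.imread("pics/"+k) for k in("a.png","b.png","c.png","d2.png")]
cv2.imwrite("pics/ab.png",np.hstack(I[:2]));cv2.imwrite("pics/cd.png",np.hstack(I[2:]))
# flatness: plane fit from top depth on plate
P=cloud(t6);m=(P[...,2]>.066)&(P[...,2]<.078)
c=np.array([.56315,.16764])-.095*yv(ys);x=np.array([np.cos(ys),np.sin(ys)]);d=P[...,:2]-c;X=d@x;Y=d@yv(ys)
for f,cc in(("t6",P),):
    k=m&(abs(X)<.05)&(Y>-.115)&(Y<.02);A=np.c_[X[k],Y[k],np.ones(k.sum())];r=np.linalg.lstsq(A,P[k][:,2],rcond=None)[0];print(f,k.sum(),r)
P=cloud(t5);c5=np.array([.57591,.24531])-.095*yv(ys);d=P[...,:2]-c5;X=d@x;Y=d@yv(ys);k=(P[...,2]>.066)&(P[...,2]<.078)&(abs(X)<.05)&(Y>-.115)&(Y<.02);A=np.c_[X[k],Y[k],np.ones(k.sum())];print(np.linalg.lstsq(A,P[k][:,2],rcond=None)[0])
```

```text
t6 1496 [-9.64716409e-05  4.91231692e-03  7.20312961e-02]
[0.00238891 0.00322917 0.07189982]
```

View pics/ab.png

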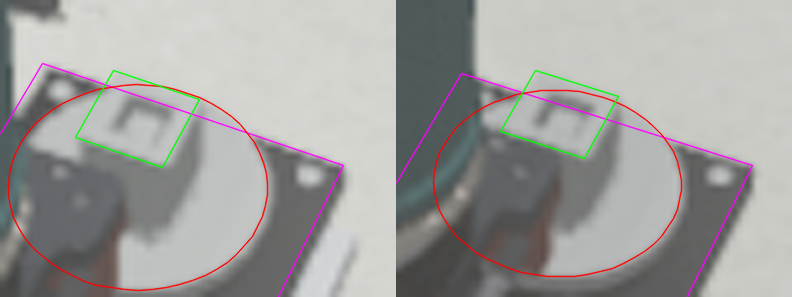

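View pics/cd.png

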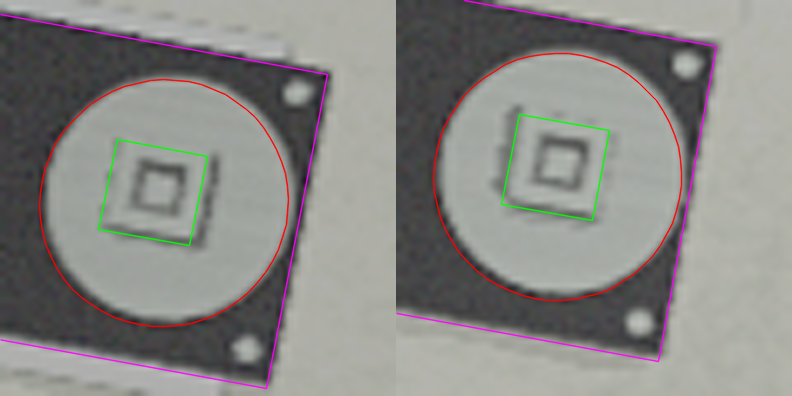

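Run:
```python
from g import *
x_=lambda a:np.array([np.cos(a),np.sin(a)])
a=-.174
for f,tcp,xr in(("side5",[.57591,.24531],(-.052,-.028)),("side6",[.56315,.16764],(-.052,-.028)),("top5",[.57591,.24531],(-.05,.05)),("top6",[.56315,.16764],(-.05,.05))):
    c=load(f"pics/{f}.npz");e=np.array(tcp)-.215*yv(a)
    g=cv2.cvtColor(c["image"],cv2.COLOR_BGR2GRAY).astype(np.float32)
    out=[];z=.072 if "side" in f else .060
    for xx in np.linspace(*xr,25):
        o=np.arange(-.008,.0081,.0002)
        W=np.array([[*(e+xx*x_(a)+k*yv(a)),z] for k in o]);p=proj(c,W).astype(np.float32)
        v=cv2.remap(g,p[:,0][None],p[:,1][None],cv2.INTER_LINEAR)[0]
        lo=v[-10:].mean();hi=v[:10].mean();th=(lo+hi)/2
        i=np.where((v[:-1]-th)*(v[1:]-th)<=0)[0]
        if len(i) and hi-lo>30: out.append(o[i[np.argmin(abs(o[i]))]])
    print(f,len(out),"bias y' mm",np.median(out)*1e3,np.std(out)*1e3,"slope",np.polyfit(np.linspace(0,1,len(out))*(xr[1]-xr[0]),out,1)[0])
# mark: sample side images across pointer along y' at z=.072 for several x'
ss=[load(f"pics/{f}.npz") for f in("side0","side4","s2")];c=ss[0];im=np.mean([cv2.cvtColor(s["image"],cv2.COLOR_BGR2GRAY).astype(np.float32) for s in ss],0)
M=np.array([.597,-.068])
for xx in(-.004,-.002,-.001,0,.001,.002,.004,.006,.008,.010):
    o=np.arange(-.012,.0121,.0002);W=np.array([[*(M+xx*x_(-.172)+k*yv(-.172)),.072] for k in o]);p=proj(c,W).astype(np.float32)
    v=cv2.remap(im,p[:,0][None],p[:,1][None],cv2.INTER_LINEAR)[0];bg=max(v[:8].mean(),0);th=(bg+v.min())/2;k=np.where(v<th)[0]
    w=np.clip(bg-v-8,0,None)
    print(xx,v.min().round(),bg.round(), "band mm",(o[k[0]]*1e3).round(2),(o[k[-1]]*1e3).round(2),"centroid",((w*o).sum()/w.sum()*1e3).round(2))
```

```text
side5 25 bias y' mm -1.3877787807814457e-14 0.7425792886958256 slope 0.02661538461538455
side6 25 bias y' mm 0.1999999999999849 0.8323845265260507 slope 0.04246153846153839
top5 20 bias y' mm -1.3000000000000116 0.7056911505750928 slope -0.006228571428571418
top6 14 bias y' mm -1.2000000000000117 0.5422929398886364 slope -0.0014285714285714286
-0.004 140.0 150.0 band mm -1.0 7.0 centroid 3.47
-0.002 107.0 151.0 band mm -0.8 5.4 centroid 2.32
-0.001 86.0 152.0 band mm -1.6 5.0 centroid 1.63
0 70.0 152.0 band mm -2.2 4.8 centroid 1.14
0.001 63.0 152.0 band mm -2.6 4.6 centroid 0.9
0.002 57.0 152.0 band mm -2.6 4.4 centroid 0.83
0.004 58.0 152.0 band mm -2.8 4.6 centroid 0.99
0.006 64.0 152.0 band mm -3.0 5.0 centroid 0.99
0.008 62.0 151.0 band mm -2.8 4.6 centroid 0.7
0.01 60.0 150.0 band mm -2.4 4.6 centroid 0.78
```

Run:
```python
from g import *
ys=-.172;g1=np.array([.57562,.24519]);u=yv(ys)
T=.24964
def err(): return np.array(current_position())[:2]@u-T
e=err();print(e*1e3);s=.080
for i in range(4):
    s+=e if i else e-.0006
    servo_line([*(g1-s*u),.0765],Q(ys-H),rate=.025 if i==0 else .01);sleep(.4);e=err();print(e*1e3,current_force())
    if abs(e)<.0003:break
print(current_position(),current_orientation(),current_force(),current_torque(),current_finger_gap())
for n in("top","side"):
    c=capture(n);np.savez(f"pics/{n}7.npz",**c)
    crop(c,*((95,145,190,110,4.2) if n=="top" else (195,140,130,190,3.1)),f"pics/v_{n}.png")
print(current_clock())
```

```text
11.909480494504216
0.8320248642962047 [1.22722765 6.40886303 8.56019009]
0.326774421801429 [1.03012252 7.06929529 9.06052334]
0.13147117896583627 [1.13242126 7.78624658 8.31257272]
[0.56135891 0.1559949  0.07779743] [-6.43739609e-01  7.65241300e-01  5.50702485e-05  2.25092127e-03] [1.13242126 7.78624658 8.31257272] [ 0.97733667  0.30577504 -0.13058195] 0.01959426782126116
28.2
```

View pics/v_top.png

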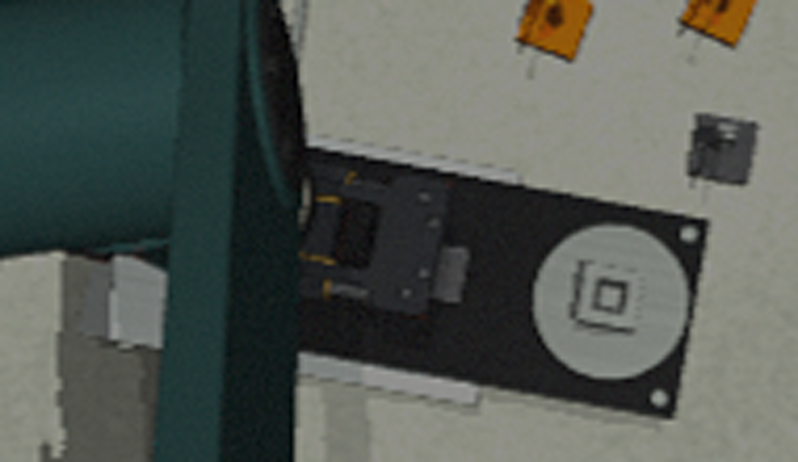

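View pics/v_side.png

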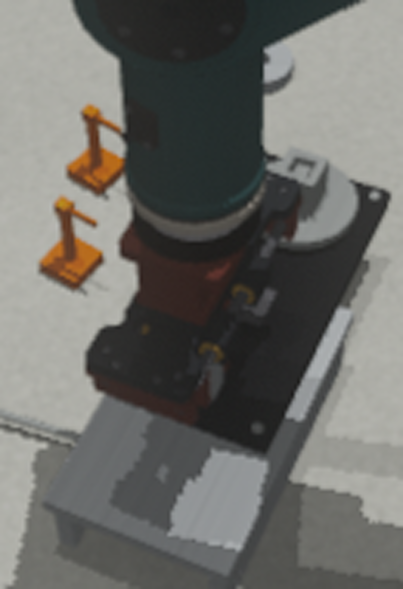

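Run:
```python
from g import *
x_=lambda a:np.array([np.cos(a),np.sin(a)])
wrap=lambda a:(a+np.pi/4)%(np.pi/2)-np.pi/4
a=-.174;tcp=np.array([.56136,.15599])
M=np.array([.597,-.068])-.00045*yv(-.172)
print("corner-mark y' (robot):",((tcp-.215*yv(a)+.055*x_(a)-M)@yv(-.172))*1e3)
for f,xr in(("side7",(-.052,-.028)),("top7",(-.05,.05))):
    c=load(f"pics/{f}.npz");e=tcp-.215*yv(a)
    g=cv2.cvtColor(c["image"],cv2.COLOR_BGR2GRAY).astype(np.float32);out=[];z=.072 if "side" in f else .060
    for xx in np.linspace(*xr,25):
        o=np.arange(-.008,.0081,.0002)
        p=proj(c,np.array([[*(e+xx*x_(a)+k*yv(a)),z] for k in o])).astype(np.float32)
        v=cv2.remap(g,p[:,0][None],p[:,1][None],cv2.INTER_LINEAR)[0];lo=v[-10:].mean();hi=v[:10].mean();th=(lo+hi)/2
        i=np.where((v[:-1]-th)*(v[1:]-th)<=0)[0]
        if len(i) and hi-lo>30: out.append(o[i[np.argmin(abs(o[i]))]])
    print(f,len(out),"bias",np.median(out)*1e3,np.std(out)*1e3)
t=load("pics/top7.npz");T=lambda x,y:(x/4.2+95-.5,y/4.2+145-.5)
for nm,A,B,z in(("end",T(706,230),T(675,410),.06),("+x",T(530,185),T(700,217),.072),("-x",T(490,385),T(665,416),.06),("riser+x",T(330,144),T(515,180),.06),("riser-x",T(310,379),T(470,406),.06)):
    p,an,sd,n=edgeline(t,A,B,z,half=2.5);print(nm,"yaw",wrap(an).round(4),sd.round(5),n)
for f,tc in(("top5",[.57591,.24531]),("top6",[.56315,.16764]),("top7",tcp)):
    P=cloud(load(f"pics/{f}.npz"));d=P[...,:2]-(np.array(tc)-.095*yv(a));X=d@x_(a);Y=d@yv(a);k=(P[...,2]>.06)&(P[...,2]<.08)&(abs(X)<.05)&(Y>-.115)&(Y<.02)
    A=np.c_[X[k],Y[k],np.ones(k.sum())];r=np.linalg.lstsq(A,P[k][:,2],rcond=None)[0];print(f,r.round(4))
    q=(P[...,2]>.08)&(np.hypot(X,Y+.075)<.04);q2=q&(np.maximum(abs(X),abs(Y+.075))>.02);print("disc top z",np.median(P[q2][:,2]),"hub top",np.percentile(P[q][:,2],95))
```

```text
corner-mark y' (robot): -0.07456906384664455
side7 25 bias 0.3999999999999854 1.0050751215705207
top7 14 bias -1.4000000000000115 0.6477590885002636
end yaw -0.181 0.00032 49
+x yaw -0.1713 0.00042 59
-x yaw -0.1765 0.00063 58
riser+x yaw -0.1733 0.00056 58
riser-x yaw -0.1752 0.00038 50
top5 [0.0024 0.0059 0.0721]
disc top z 0.08559282800933986 hub top 0.12016901063384236
top6 [0.0002 0.0088 0.0723]
disc top z 0.08557141546674282 hub top 0.12023294121008088
top7 [0.0022 0.0085 0.0721]
disc top z 0.08548882764879932 hub top 0.12023803373124149
```

Run:
```python
from g import *
ys=-.172;u=yv(ys);x_=lambda a:np.array([np.cos(a),np.sin(a)])
g1=np.array([.57562,.24519]);s=.080+.0119095-.0006+.000832+.000327+.0002
servo_line([*(g1-s*u),.0759],Q(ys-H),rate=.01);sleep(1.)
p=np.array(current_position());print(p,current_orientation(),current_force(),current_torque(),current_finger_gap(),(p[:2]@u-.24964)*1e3)
c=capture("top");np.savez("pics/top8.npz",**c);P=cloud(c);a=-.174
d=P[...,:2]-(p[:2]-.095*yv(a));X=d@x_(a);Y=d@yv(a);k=(P[...,2]>.06)&(P[...,2]<.08)&(abs(X)<.05)&(Y>-.115)&(Y<.02)
print(np.linalg.lstsq(np.c_[X[k],Y[k],np.ones(k.sum())],P[k][:,2],rcond=None)[0].round(4),current_clock())
```

```text
[0.56143797 0.15600924 0.0776155 ] [-6.43807227e-01  7.65183684e-01 -1.48070832e-05  2.48667578e-03] [-0.75689617  9.5369431  12.66936233] [ 0.90398594  0.32608912 -0.1170891 ] 0.02016937986540182 0.15913378698870217
[0.0024 0.0104 0.0723] 29.5
```

Run:
```python
from g import *
x_=lambda a:np.array([np.cos(a),np.sin(a)])
def slope(c,tc,a,lo,hi):
    P=cloud(c);d=P[...,:2]-(np.array(tc)-.095*yv(a));X=d@x_(a);Y=d@yv(a)
    k=(P[...,2]>.066)&(P[...,2]<.078)&(abs(X)<.05)&(Y>-.113)&(Y<.02)&(np.hypot(X,Y+.075)>.046)
    return [np.linalg.lstsq(np.c_[X[k],Y[k],np.ones(k.sum())],P[k][:,2],rcond=None)[0][1].round(4), np.median(P[k&(Y<-.1)][:,2]).round(4),np.median(P[k&(Y>-.02)][:,2]).round(4)]
print("rest",slope(load("pics/top4.npz"),[.5787,.2446],-.205,0,0),slope(load("pics/top5.npz"),[.5759,.2453],-.174,0,0))
p=current_position()[:2]
for i in range(3):
    print(slope(capture("top"),p,-.174,0,0))
s=capture("side");print("side",slope(s,p,-.174,0,0),"rest",slope(load("pics/side4.npz"),[.5787,.2446],-.205,0,0))
```

```text
rest [np.float64(0.0035), np.float64(0.0725), np.float64(0.0718)] [np.float64(0.0049), np.float64(0.0721), np.float64(0.0717)]
[np.float64(0.0031), np.float64(0.0715), np.float64(0.0717)]
[np.float64(0.0037), np.float64(0.0721), np.float64(0.0717)]
[np.float64(0.0058), np.float64(0.0719), np.float64(0.0719)]
side [np.float64(0.0069), np.float64(0.0713), np.float64(0.0712)] rest [np.float64(0.0081), np.float64(0.0716), np.float64(0.0713)]
```

Held at the gauge, the plate measures as flat as it did at rest, and the wheel is still seated. Handing in.

Run:
```python
from bench import *
print(current_position(),current_finger_gap(),current_force(),current_clock());print(close_job())
```

```text
[0.56143574 0.15601528 0.07760051] 0.019764378899158153 [ 0.29803234  9.13467321 12.53712716] 29.7
the job is handed in; nothing more can be done
None
```

I fitted the flywheel onto the square shaft and slid the plate out to the gauge pointer. I handed the job in at 29.7 s with the grip block still held; no verdict is reported.

**Wheel:** I centred it by gripping the hub twice at right angles, then lowered it onto the shaft. It met the collar at the expected height. In the last pictures checked, the hub top is at 120.2 mm, where a seated wheel should be.

**Plate:** I gripped the block, squared the plate to the riser (it started about 1.8° off) and slid it straight out.

| Last check | Result |
|---|---|
| Plate end against pointer | within about 0.2 mm by arm position, about ±1 mm with camera error |
| Squareness to riser | about 0.2° from the long edges |
| Flatness | same as at rest, by depth, in both cameras |
| Gap to pointer | roughly 17–19 mm |
| Force on the tool | 12.5 N vertical, 9.1 N sideways |

**What disagreed or was uncertain:**
- **Cameras:** They differed by about 2–3 mm from each other. I corrected this against positions felt with the gripper.
- **Pointer:** Its tip could only be made out in the side camera, before the arm blocked it. The final level therefore rests on that earlier measurement plus the arm's position.
- **Edge and slope noise:** One short fit of the plate's end edge gave a yaw 0.4–0.5° off the riser. One single-frame slope reading looked high, but later frames did not repeat it.

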